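# Slide the square lid home over the spice well

### The job

Close the square spice well sunk in the plaster niche shelf with its square bamboo lid: slide the lid along the shelf by its handle, without lifting it off the shelf, until it drops into the recess around the well, lies flat there, and let go. Leave the round lid and the green jarrito where they are.

Things in the scene. Friction and masses are not known exactly. Their poses are not given: they have to be found in the camera images.
- square_lid: Loose flat bamboo lid, a 100 x 100 mm square plate 10 mm thick (about 150 g), lying on the shelf to the left or right of the well. On its middle stands a wooden bar handle, 60 mm long along the lid's x, 16 mm thick along its y, its top 46 mm above the lid's underside. Origin: centre of the underside; z up.
- well (a point): Centre of the recess, at the height of the shelf's top face (40 mm above the work surface). The shelf is a fixed level plaster slab, 340 mm along x and 500 mm along y, with this point in the middle of its top. The recess is a 120 x 120 mm square, 10 mm deep with a clay-coloured floor, with sides along this point's x and y, so the lid has 10 mm of play on every side and lies flush when seated; inside the recess a 70 x 70 mm hole (the well) goes on down another 26 mm. z up.
- round_lid: Loose bystander of the same bamboo with the same bar handle: a round plate 100 mm across and 10 mm thick, lying on the shelf on the other side of the well from the square lid. Origin: centre of the underside.
- jarrito: Loose bystander: small green glazed mug, 72 mm across and 75 mm high with a handle on its +y side, standing on a near corner of the shelf (left or right); a red salt cellar stands on the other near corner. Origin: centre of its underside.
Not all that is in view belongs to the job. Leave any yellow look-alike of the square_lid alone.

How it is judged:
By the outcome, as a careful person would: the job done as asked, in the order asked, and still so for the second after the job is handed in, with the robot touching nothing.
It also fails if it takes over 35 s, if anything falls off the work surface, if the arm or the gripper's body presses on something with over 40 N, if the wrist force passes 120 N, or if a joint passes its speed limit or range.

### The arm

A 7-joint arm with a two-finger parallel gripper is mounted at the origin on the work surface. World frame = base frame: x ahead of the robot, y to its left, z up, the work surface at z = 0. Lengths are in m, angles in rad, forces in N, time in s.
With the tool pointing down it reaches from about 0.425 to 0.925 m from the base axis. Payload 6.8 kg.
Tool frame: the origin (TCP) lies at the very end of the fingers, on their centre line; the grasp point (between the pads) lies 19 mm behind it (bot.grip_depth is the distance from the TCP to the grasp point, in m); z points along the fingers, y is the direction in which the jaws open and shut (so a half turn about z gives the same grasp; the last joint's range is limited). The gripper opens to 85 mm and grips with 20 to 120 N. Pads are 22 mm wide; open, the fingers measure 114 mm over their backs; the gripper's body (76 mm by 85 mm) begins 54 mm behind the grasp point. The pads swing forward as they close: fully open they stand 13 mm farther back than shut.
Start: joints at [1.149, 0.477, 0.022, 1.555, -0.011, 1.109, -0.083], TCP at [0.208, -0.642, 0.231] pointing down, gripper open.
Joint ranges: [-2.96, 2.96], [-0.34, 2.1], [-1.41, 1.46], [0.24, 2.44], [-1.37, 4.51], [0.17, 1.92], [-2.96, 2.96]. Speed limits (rad/s): [2.39, 2.39, 3.14, 3.14, 3.14, 3.14, 3.14].

### API

Orientations are given as a unit quaternion [w, x, y, z].
In Python, from station import bot gives the robot as it stands.
- The arm moves only by the tool step_arm, never from a script. Its argument "increments" is a list of rows, each a list of 7 numbers: the shift along the world's x, y, z in m, then the turn, a rotation vector about the world's x, y, z in degrees, then the gripper command: -1 is fully open, 1 is shut, values between are in proportion. In form: [[dx, dy, dz, rx, ry, rz, fingers], ...]. A call has 1 to 10 rows; each row is the pose to reach, as a shift and turn from the pose commanded when the call began; what a row does not reach only later rows make up. A row lasts 1/12 s, in which the tool goes at most 41.7 mm and 7.16 degrees, less where a joint would pass 70% of its speed; a pose out of reach is approached as far as the arm can. A call with a gripper value outside its range is refused whole. The fingers move at their own pace and stop on an object; "force" is the grip in N (left out, the last holds). Time passes only in rows, so rows that repeat a pose let the fingers close. It gives the time, the measured TCP pose, the force and the opening at its end, in the units of the state.
- bot.get_obs(): the state, without advancing time (a new reading comes with each control period).
- bot.read_camera(name): name is "scene" or "top"; returns a dict with "color" (420x560x3 uint8, red, green, blue), "intrinsics" (3x3 intrinsics, pixels), "extrinsics" (4x4, takes a point from camera to world coordinates). Camera axes: x right, y up, looking along -z (the intrinsics and any distortion apply to the point x, -y, -z); pixel columns grow to the right and rows downward; lengths in m; the calibration is good to about 2 mm. A picture is of the moment at which its call begins. There is no depth.
- bot.hand_in(): hands the job in, once; it reports no verdict.
Trained networks look in the newest picture that a camera, given by its name, has taken for a name from the list of things; names that differ only in an ending like _2 or _b are one class to them, and where a whole thing is asked for, a point or a joint stands for the part that bears it (a point fixed in the world has none). Each returns a list of dicts, best first, with "conf" (0 to 1); they miss things now and then, are a little off and sometimes report something else, mostly with a low value. They report only what shows in the picture. A call takes as long as a camera call. They do not tell look-alikes from the thing itself.
- bot.recognise(thing, camera): "location" ([column, row] as shares, 0 to 1, of the picture: columns of its width, rows of its height, amid what is visible of it).
- bot.place_of(thing, camera): "location" ([column, row] as shares, 0 to 1, of the picture: columns of its width, rows of its height: a listed point, or the origin of a listed thing).
The state is a dict: "t": time; "q": joint angles; "joint_vel": joint speeds; "joint_torque": joint torques, N m; "eef_pos": TCP position; "tool_rot": TCP orientation; "contact_force": force on the tool from outside, world axes, zero at the start; "torque": the same for the moment, N m; "gripper_width": opening from 0.0 (shut) to 1.0 (fully open).
Only numpy, scipy, OpenCV 4.12 (cv2) and the standard library are available. Lean on these libraries where they do the work, as an engineer would, in place of code of your own. Each camera call takes 0.05 s, during which the arm holds its last target.

## Working session

There is one attempt and no reset: what is moved stays moved. The work goes in short steps, Python scripts to look and compute and a tool call to move; the robot and the scene stay as the last step left them, time stands still between calls to the robot, and variables do not carry over. Pictures are saved under pics/ and viewed, and the job is handed in when it is done.

Besides the shell and the picture viewer there is one more tool, called after "Emit:" as name([rows], argument=value, ...), one row to a line, values as JSON. step_arm: Moves the arm, as the interface text tells. Its arguments: {"type":"object","properties":{"increments":{"type":"array","items":{"type":"array","items":{"type":"number"}}},"force":{"type":"number"}},"required":["increments"]}

```bash
mkdir -p pics
cat > h.py <<'E'
import numpy as np, cv2
from station import bot
def snap(cam,fn):
    c=bot.read_camera(cam); cv2.imwrite(f'pics/{fn}.png',cv2.cvtColor(c['color'],cv2.COLOR_RGB2BGR)); return c
def ray(c,uv,z):
    K=np.array(c['intrinsics']);E=np.array(c['extrinsics'])
    d=np.linalg.inv(K)@[uv[0],uv[1],1]; d=E[:3,:3]@[d[0],-d[1],-d[2]]
    o=E[:3,3]; return o+d*(z-o[2])/d[2]
def proj(c,p):
    K=np.array(c['intrinsics']);E=np.array(c['extrinsics'])
    q=E[:3,:3].T@(np.array(p)-E[:3,3]); q=K@[q[0],-q[1],-q[2]]; return q[:2]/q[2]
E
python3 - <<'E'
from h import *
print({k:v for k,v in bot.get_obs().items()})
for cam in('scene','top'):
    c=snap(cam,cam+'0'); print(cam,[k for k in c],np.round(c['extrinsics'],3).tolist())
    for t,z in(('square_lid',.04),('well',.04),('round_lid',.04),('jarrito',.04)):
        for r in bot.place_of(t,cam):
            uv=np.array(r['location'])*[560,420]; print(t,round(r['conf'],2),uv.round(1),ray(c,uv,z).round(4))
E
```

```text
{'t': 0.0, 'q': array([ 1.14889649,  0.47777774,  0.02232716,  1.55646605, -0.01152685,
        1.10933323, -0.08309429]), 'joint_vel': array([-0.00027885,  0.00044019, -0.0016571 ,  0.00115441,  0.00053516,
       -0.00258366,  0.00039692]), 'joint_torque': array([ 6.48267292e-05, -5.96452403e+01,  1.60780896e+00, -2.81194693e+01,
        1.23879997e-02,  9.43841762e-03,  1.43794864e-05]), 'eef_pos': array([ 0.20816617, -0.64145685,  0.23033431]), 'tool_rot': array([-9.07004452e-04,  9.87713953e-01,  1.56269911e-01, -1.98256254e-04]), 'contact_force': array([-0.46512992,  0.42576641, -0.28871504]), 'torque': array([-0.00996285, -0.01413231, -0.06403986]), 'gripper_width': 0.9987845898549573}
scene ['color', 'intrinsics', 'extrinsics'] [[-0.087, -0.842, 0.532, 1.158], [0.996, -0.082, 0.034, 0.126], [0.014, 0.533, 0.846, 0.95], [0.0, 0.0, 0.0, 1.0]]
square_lid 0.95 [275.1 223.4] [0.6262 0.0957 0.04  ]
square_lid 0.94 [152.  316.7] [ 0.8659 -0.1318  0.04  ]
square_lid 0.9 [415.3 162. ] [0.4173 0.4267 0.04  ]
well 0.98 [215.9 195.3] [ 0.5634 -0.0494  0.04  ]
round_lid 0.68 [154.8 187.5] [ 0.5554 -0.1965  0.04  ]
jarrito 0.63 [160.9 134. ] [ 0.3903 -0.2181  0.04  ]
top ['color', 'intrinsics', 'extrinsics'] [[-0.015, 0.997, -0.073, 0.539], [-1.0, -0.017, -0.026, 0.089], [-0.027, 0.073, 0.997, 1.268], [0.0, 0.0, 0.0, 1.0]]
square_lid 0.73 [386.4 126.7] [ 0.828  -0.1491  0.04  ]
square_lid 0.64 [151.3 312.1] [0.3838 0.4317 0.04  ]
well 0.7 [351.7 233.9] [ 0.5659 -0.0574  0.04  ]
round_lid 0.97 [410.5 228.6] [ 0.5765 -0.1995  0.04  ]
jarrito 0.58 [425.5 301.5] [ 0.4015 -0.2293  0.04  ]
```

View pics/scene0.png

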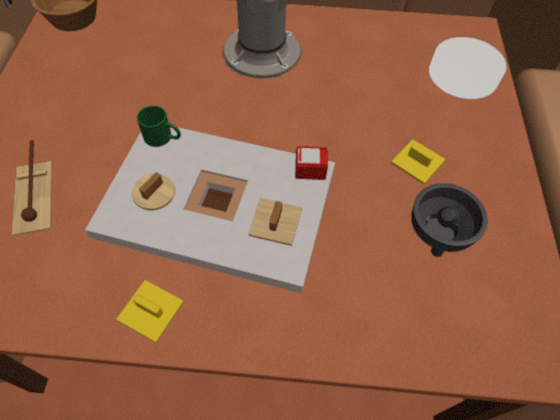

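View pics/top0.png

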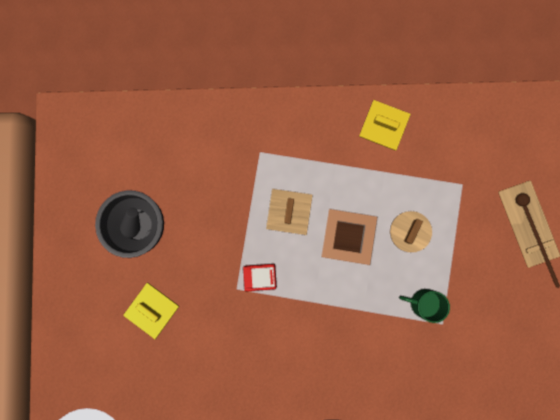

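The pictures show these candidates:
- **Bamboo square lid:** scene (276,221), top (290,212).
- **Yellow look-alikes:** scene (150,310) and (418,161), top (386,125) and (151,311).
- **Round lid:** scene (153,190), top (411,231).

I choose the bamboo square, because it lies on the shelf left of the well. The recess is at scene (216,195), top (350,237). Next I'll check a close crop and measure the corners.

```bash
cat > m.py <<'E'
from h import *
def rect(c,x0,x1,y0,y1,lo,hi,z,name,show=True):
    hsv=cv2.cvtColor(c['color'],cv2.COLOR_RGB2HSV)
    m=cv2.inRange(hsv,np.array(lo),np.array(hi)); mm=np.zeros_like(m); mm[y0:y1,x0:x1]=m[y0:y1,x0:x1]
    mm=cv2.morphologyEx(mm,cv2.MORPH_OPEN,np.ones((3,3)))
    cs,_=cv2.findContours(mm,cv2.RETR_EXTERNAL,cv2.CHAIN_APPROX_NONE)
    k=max(cs,key=cv2.contourArea)
    P=np.array([ray(c,p[0],z)[:2] for p in cv2.convexHull(k)])
    r=cv2.minAreaRect((P*1000).astype(np.float32)); print(name,np.round(r[0],1),np.round(r[1],1),round(r[2],1))
    return k
E
python3 - <<'E'
from m import *
s=cv2.imread('pics/scene0.png');t=cv2.imread('pics/top0.png')
a=cv2.resize(s[165:255,170:320],None,fx=4,fy=4,interpolation=cv2.INTER_CUBIC)[:,:400]
a=cv2.resize(s[165:255,180:310],(400,277),interpolation=cv2.INTER_CUBIC)
b=cv2.resize(t[180:270,260:390],(400,277),interpolation=cv2.INTER_CUBIC)
a2=cv2.resize(s[170:260,240:310],(350,450),interpolation=cv2.INTER_CUBIC);
cv2.imwrite('pics/crop0.png',np.hstack([a,b]))
for im,cam,pts in((s,'s',[(290,215),(230,180),(290,170+80)]),(t,'t',[(280,205),(330,220),(300,280)])):
    h=cv2.cvtColor(im,cv2.COLOR_BGR2HSV)
    for p in pts: print(cam,p,h[p[1],p[0]])
c=bot.read_camera('top');print(np.round(c['intrinsics'],1).tolist())
rect(c,250,320,180,245,(12,60,60),(30,255,255),.05,'lid top')
rect(c,315,382,200,270,(0,60,20),(14,255,255),.04,'well top')
c=bot.read_camera('scene')
rect(c,240,310,190,250,(12,60,60),(30,255,255),.05,'lid scn')
rect(c,180,250,165,222,(0,60,20),(14,255,255),.04,'well scn')
E
```

```text
s (290, 215) [ 19  96 183]
s (230, 180) [ 12 122 161]
s (290, 250) [ 13  17 183]
t (280, 205) [ 17 114 184]
t (330, 220) [ 12 124 183]
t (300, 280) [  7  17 195]
[[503.8, 0.0, 277.9], [0.0, 503.8, 209.0], [0.0, 0.0, 1.0]]
lid top [622.4  94. ] [99.5 99.8] 80.8
well top [560.  -50.8] [119.5 119.2] 79.7
lid scn [624.5  95.9] [ 99.1 103.4] 80.4
well scn [562.  -49.3] [117.2 114.8] 79.7
```

View pics/crop0.png

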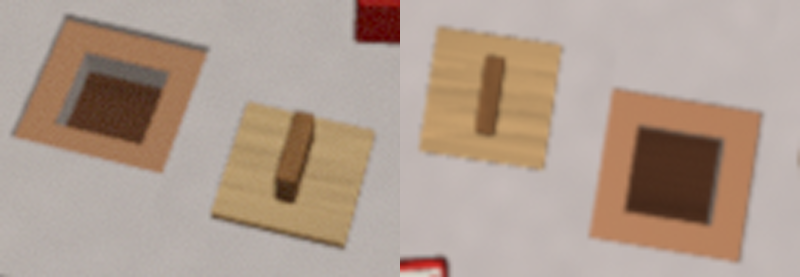

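The crop shows the bamboo square with its bar handle running close to world x, and the clay recess beside it. The two cameras agree to about 2 mm, and the measured sizes match (100 mm lid, 120 mm recess). Lid centre is (0.6235, 0.095) with yaw about −9.2°. Well centre is (0.561, −0.050) with yaw −10.3°. I'll approach at height while turning −27°.

Emit:
step_arm([
  [0.02,0.034,0,0,0,-3,-1],
  [0.04,0.068,0,0,0,-6,-1],
  [0.06,0.102,0,0,0,-9,-1],
  [0.08,0.136,0,0,0,-12,-1],
  [0.1,0.17,0,0,0,-15,-1],
  [0.12,0.204,0,0,0,-18,-1],
  [0.14,0.238,0,0,0,-21,-1],
  [0.16,0.272,0,0,0,-24,-1],
  [0.18,0.306,0,0,0,-27,-1],
  [0.2,0.34,0,0,0,-27.2,-1],
], force=30)

```text
t: 1.43
eef_pos: [0.4091, -0.3004, 0.2317]
tool_rot: [0.0, 0.997, -0.082, 0.0]
contact_force: [1.0, -0.2, -0.8]
gripper_width: 1.001
```

Emit:
step_arm([
  [0.02,0.034,0,0,0,0,-1],
  [0.04,0.068,0,0,0,0,-1],
  [0.06,0.102,0,0,0,0,-1],
  [0.08,0.136,0,0,0,0,-1],
  [0.1,0.17,0,0,0,0,-1],
  [0.12,0.204,0,0,0,0,-1],
  [0.14,0.238,0,0,0,0,-1],
  [0.16,0.272,0,0,0,0,-1],
  [0.18,0.306,0,0,0,0,-1],
  [0.2,0.34,0,0,0,0,-1],
])

```text
t: 2.27
eef_pos: [0.6092, 0.0396, 0.2315]
tool_rot: [0.0, 0.997, -0.081, 0.0]
contact_force: [0.0, -0.4, -0.1]
gripper_width: 1.003
```

Emit:
step_arm([
  [0.007,0.028,0,0,0,0,0],
  [0.0143,0.0555,0,0,0,0,0],
  [0.0143,0.0555,-0.03,0,0,0,0],
  [0.0143,0.0555,-0.06,0,0,0,0],
  [0.0143,0.0555,-0.09,0,0,0,0],
  [0.0143,0.0555,-0.11,0,0,0,0],
  [0.0143,0.0555,-0.12,0,0,0,0],
  [0.0143,0.0555,-0.12,0,0,0,0],
])

```text
t: 2.93
eef_pos: [0.6211, 0.093, 0.1089]
tool_rot: [0.001, 0.997, -0.08, -0.002]
contact_force: [0.3, 0.7, 0.6]
gripper_width: 0.503
```

Run:
```python
from h import *
s=snap('scene','s1');t=snap('top','t1')
a=cv2.imread('pics/s1.png')[130:280,200:350];b=cv2.imread('pics/t1.png')[140:290,220:370]
cv2.imwrite('pics/c1.png',cv2.resize(np.hstack([a,b]),(800,400),interpolation=cv2.INTER_CUBIC))
o=bot.get_obs();print(o['eef_pos'],o['tool_rot'],o['contact_force'],o['gripper_width'],o['t'])
```

```text
[0.62334798 0.09362971 0.1121849 ] [-2.02766115e-04  9.96759405e-01 -8.04386087e-02  5.26539933e-04] [ 0.55485081 -0.23463599  0.72992995] 0.49814757650106095 3.0333
```

View pics/c1.png

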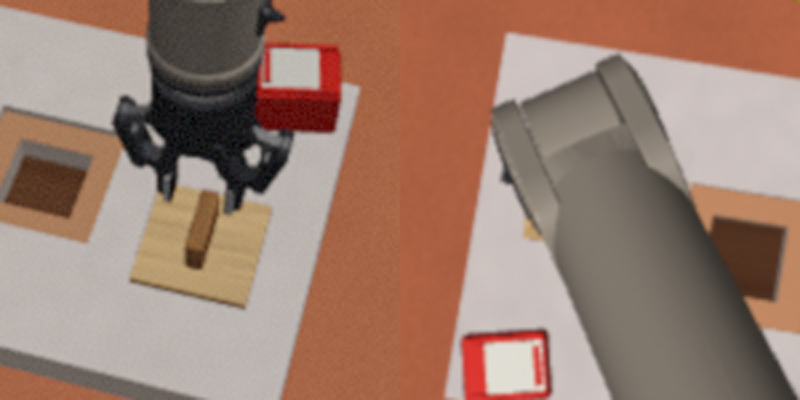

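The scene view shows the open fingers straddling the handle line above the bamboo lid, centred on it. I'll lower and grip.

Emit:
step_arm([
  [0,0.001,-0.02,0,0,0,0],
  [0,0.001,-0.04,0,0,0,0],
  [0,0.001,-0.05,0,0,0,0],
  [0,0.001,-0.053,0,0,0,0],
  [0,0.001,-0.053,0,0,0,0],
  [0,0.001,-0.053,0,0,0,0],
])

```text
t: 3.53
eef_pos: [0.6236, 0.0946, 0.0596]
tool_rot: [-0.0, 0.997, -0.08, 0.001]
contact_force: [-0.1, -0.3, -0.2]
gripper_width: 0.501
```

Emit:
step_arm([
  [0,0,0,0,0,0,0.3],
  [0,0,0,0,0,0,0.5],
  [0,0,0,0,0,0,1],
  [0,0,0,0,0,0,1],
  [0,0,0,0,0,0,1],
  [0,0,0,0,0,0,1],
], force=25)

```text
t: 4.03
eef_pos: [0.6234, 0.0946, 0.0594]
tool_rot: [-0.0, 0.997, -0.08, 0.001]
contact_force: [-0.8, -0.5, 5.3]
gripper_width: 0.184
```

Gripped at 15.6 mm, with about 5 N pressing the lid down lightly. Now the slide.

Emit:
step_arm([
  [-0.003,-0.007,0,0,0,0,1],
  [-0.008,-0.0185,0,0,0,0,1],
  [-0.0135,-0.031,0,0,0,0,1],
  [-0.019,-0.044,0,0,0,-0.3,1],
  [-0.0245,-0.057,0,0,0,-0.5,1],
  [-0.03,-0.069,0,0,0,-0.7,1],
  [-0.0355,-0.082,0,0,0,-1,1],
  [-0.041,-0.095,0,0,0,-1,1],
  [-0.045,-0.104,0,0,0,-1,1],
  [-0.045,-0.104,0,0,0,-1,1],
])

```text
t: 4.87
eef_pos: [0.5776, -0.012, 0.0594]
tool_rot: [0.0, 0.996, -0.091, 0.001]
contact_force: [-1.8, -1.7, 7.6]
gripper_width: 0.183
```

Run:
```python
from m import *
s=snap('scene','s2')
a=cv2.imread('pics/s2.png')[130:280,150:350]
cv2.imwrite('pics/c2.png',cv2.resize(a,(800,600),interpolation=cv2.INTER_CUBIC))
o=bot.get_obs();print(o['eef_pos'],o['tool_rot'],o['contact_force'],o['gripper_width'],o['t'])
```

```text
[ 0.57758052 -0.01205619  0.05934671] [ 6.42893603e-04  9.95908771e-01 -9.03604655e-02  5.41267887e-04] [-1.4760613  -2.57647856 10.36848641] 0.17962384168658324 4.9167
```

View pics/c2.png

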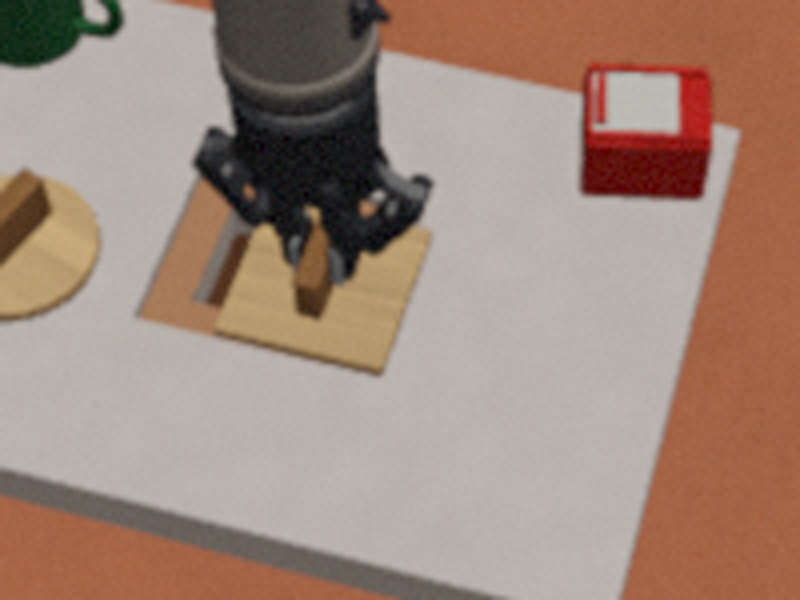

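Lid is level on the shelf, in line with the recess and half over it: its left edge is at crop x≈217–270, and the recess edge is still visible at 137–200. The remaining move is about (−0.0165, −0.038).

Emit:
step_arm([
  [-0.004,-0.008,0,0,0,0,1],
  [-0.008,-0.018,0,0,0,0,1],
  [-0.012,-0.028,0,0,0,0,1],
  [-0.0155,-0.036,0,0,0,0,1],
  [-0.0165,-0.038,0,0,0,0,1],
  [-0.0165,-0.038,0,0,0,0,1],
  [-0.0165,-0.038,0,0,0,0,1],
])

```text
t: 5.5
eef_pos: [0.5603, -0.048, 0.0577]
tool_rot: [0.0, 0.996, -0.089, -0.001]
contact_force: [-0.1, -0.4, -2.3]
gripper_width: 0.181
```

Run:
```python
from m import *
s=snap('scene','s3')
a=cv2.imread('pics/s3.png')[130:280,150:350]
for z in (.05,.04): rect(s,180,250,150,225,(15,70,120),(30,255,255),z,'lid z%g'%z)
# overlay the well recess outline
R=cv2.resize(a,(800,600),interpolation=cv2.INTER_CUBIC)
th=np.radians(-10.3);ex=np.array([np.cos(th),np.sin(th)]);ey=np.array([-ex[1],ex[0]])
q=[(proj(s,[*(np.array([.561,-.050])+.06*(i*ex+j*ey)),.04])-[150,130])*4 for i,j in((1,1),(1,-1),(-1,-1),(-1,1))]
cv2.polylines(R,[np.int32(q)],True,(255,0,0),1)
cv2.imwrite('pics/c3.png',R)
o=bot.get_obs();print(o['eef_pos'],o['tool_rot'],o['contact_force'],o['gripper_width'],o['t'])
```

```text
lid z0.05 [562.2 -46.8] [104.  101.2] 80.9
lid z0.04 [555.6 -48.8] [105.2 102.3] 80.9
[ 0.56063217 -0.04745494  0.0578504 ] [ 1.11159804e-05  9.96029809e-01 -8.90187323e-02 -5.33016872e-04] [-0.22792076  0.78930949 -1.43333621] 0.18134435592870157 5.55
```

View pics/c3.png

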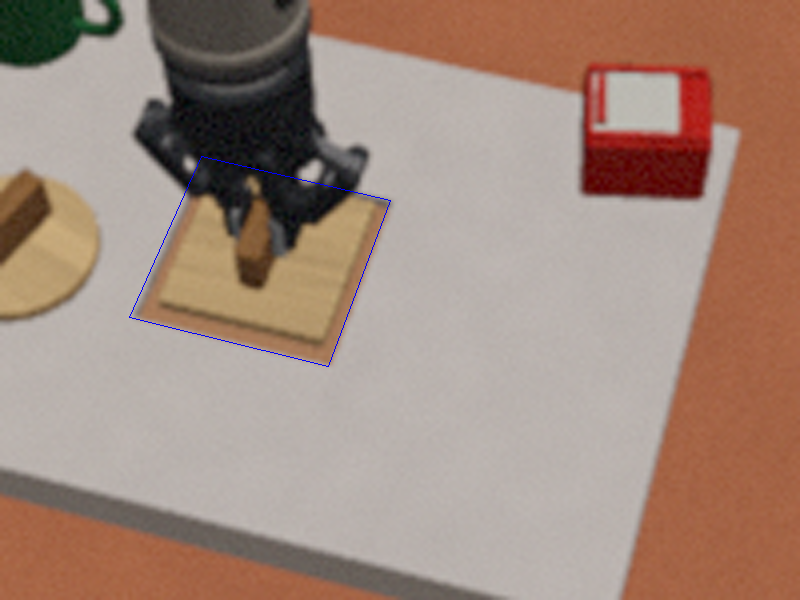

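The lid hangs free inside the recess outline: its contact force has dropped, and clay shows on the three sides in view. I'll nudge it −2.5 mm in y and lower it in the grip.

Emit:
step_arm([
  [0,-0.0025,0,0,0,0,1],
  [0,-0.0025,-0.002,0,0,0,1],
  [0,-0.0025,-0.004,0,0,0,1],
  [0,-0.0025,-0.006,0,0,0,1],
  [0,-0.0025,-0.008,0,0,0,1],
  [0,-0.0025,-0.009,0,0,0,1],
  [0,-0.0025,-0.01,0,0,0,1],
  [0,-0.0025,-0.01,0,0,0,1],
])

```text
t: 6.22
eef_pos: [0.561, -0.0499, 0.0494]
tool_rot: [0.0, 0.996, -0.089, -0.0]
contact_force: [-5.8, -0.1, 12.5]
gripper_width: 0.178
```

It touches at exactly 10 mm below sliding height, so it is on the recess floor. I'll release partway and rise.

Emit:
step_arm([
  [0,0,0,0,0,0,0.4],
  [0,0,0,0,0,0,0.2],
  [0,0,0,0,0,0,0],
  [0,0,0,0,0,0,0],
  [0,0,0,0,0,0,0],
  [0,0,0.01,0,0,0,0],
  [0,0,0.03,0,0,0,0],
  [0,0,0.06,0,0,0,0],
  [0,0,0.09,0,0,0,0],
  [0,0,0.12,0,0,0,0],
])

```text
t: 7.05
eef_pos: [0.5609, -0.0499, 0.1702]
tool_rot: [-0.0, 0.996, -0.089, -0.0]
contact_force: [0.1, -0.3, -0.1]
gripper_width: 0.501
```

Emit:
step_arm([
  [0,0,0.03,0,0,0,0],
  [0,0,0.06,0,0,0,0],
  [0,0.03,0.06,0,0,0,0],
  [0,0.06,0.06,0,0,0,0],
  [0,0.09,0.06,0,0,0,0],
  [0,0.12,0.06,0,0,0,0],
  [0,0.15,0.06,0,0,0,0],
  [0,0.18,0.06,0,0,0,0],
  [0,0.21,0.06,0,0,0,0],
  [0,0.24,0.06,0,0,0,0],
])

```text
t: 7.88
eef_pos: [0.5609, 0.1913, 0.2291]
tool_rot: [-0.0, 0.996, -0.089, 0.0]
contact_force: [0.1, -0.1, 0.1]
gripper_width: 0.496
```

Run:
```python
from m import *
s=snap('scene','s4');t=snap('top','t4')
rect(s,180,250,150,225,(15,70,120),(30,255,255),.04,'lid scn')
rect(t,318,380,205,265,(15,70,120),(30,255,255),.04,'lid top')
a=cv2.imread('pics/s4.png')[120:240,130:330];b=cv2.imread('pics/t4.png')[180:340,240:460]
cv2.imwrite('pics/c4.png',np.hstack([cv2.resize(a,(400,240),interpolation=cv2.INTER_CUBIC),cv2.resize(b,(400,240),interpolation=cv2.INTER_CUBIC)]))
for n in('round_lid','jarrito'):
  for cam,c in(('scene',s),('top',t)): print(n,cam,[np.round(ray(c,np.array(r['location'])*[560,420],.04),3) for r in bot.place_of(n,cam)])
o=bot.get_obs();print(o['eef_pos'],o['contact_force'],o['t'])
```

```text
lid scn [561.  -49.1] [102.3 102. ] 79.7
lid top [560.3 -50.7] [100.3 100.5] 80.1
round_lid scene [array([ 0.565, -0.195,  0.04 ])]
round_lid top [array([ 0.572, -0.202,  0.04 ]), array([ 0.397, -0.236,  0.04 ])]
jarrito scene [array([ 0.397, -0.226,  0.04 ]), array([ 0.555, -0.196,  0.04 ])]
jarrito top [array([ 0.396, -0.231,  0.04 ])]
[0.5613657  0.18845717 0.22852819] [-0.04954827 -0.06604788  0.4120452 ] 8.1833
```

View pics/c4.png

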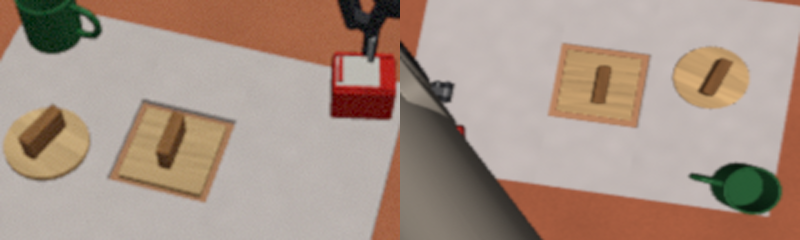

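Both views show the lid flush in the recess with an even clay border. Its centre is (0.5605, −0.050), within 1 mm of the well, and the measured size of about 100 mm at z = 0.04 shows it lies flat. The bystanders are unmoved, and the arm is clear.

```bash
python3 -c "
from station import bot
print(bot.hand_in())"
```

```text
the job is handed in; nothing more can be done
None
```

The square bamboo lid is seated flat in the recess over the spice well, and I let go and handed the job in at about 8.2 s.

- **What I did:** I gripped the lid's bar handle at 25 N and slid the lid along the shelf until it was over the recess. I then let it down 10 mm onto the recess floor, opened the fingers and moved the arm clear. The lid stayed gripped while it went down, so it did not fall in by itself.
- **Lid position:** The last pictures put the lid's centre within about 1 mm of the well's centre in both cameras. It measures about 100 to 102 mm square at the shelf-top height, so it is flush, with an even clay border all round.
- **Forces:** The highest contact force in my readings was about 14 N, when the lid touched the recess floor. After the release it read close to zero.
- **Other things:** The round lid and the green jarrito look unmoved in the pictures. The network's positions for them differ by up to about 1 cm between cameras and between readings, which I put down to detection error. The gripper never went near either of them. I did not touch the yellow look-alikes.

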